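# Pin the straightedge of a cutting board to its pivot

### The job

Mount the aluminium straightedge on the cutting board by its red-headed pivot pin: take the pin from its wooden stand, put it into the hole of the grey bridge, slide the straightedge by its orange block until its hidden hole comes under the pin and the pin passes through, then press the pin down until its head sits fully home on the bridge. Find the hole by feel and never force the pin, and leave the tin, the brass weight and the knife where they are.

Things in the scene. Friction and masses are not known exactly. Their poses are not given: they have to be found in the camera images.
- pivot (a point): Mouth of the pin hole in the top face of the grey bridge (upper knuckle), at 53 mm height. z up; y runs along the straightedge, away from its orange block: the way to slide it. Bridge 56 mm wide, y -60 to 30 mm, 18 mm thick, with a vertical 12 mm through hole. Pin head centre above this point: 53 mm with the tip on the bridge, 33 on the straightedge, 18 on the liner, 10 home.
- slot (a point): Point on the pin axis in the slot under the bridge, 33 mm high: top of the aluminium straightedge (34 x 290 x 6 mm), which slides only along y with a drag of about 3 N. Its 12 mm hole, hidden, starts 8 to 50 mm to -y of this axis and can slide 30 mm past it. A pin standing in the bridge drops by its weight when aligned within 2 mm; 2 to 4 mm on, the pin stops the straightedge: force rises sharply.
- lower_hole (a point): Mouth of the 14 mm hole in the board (lower knuckle), under the straightedge on the pin axis, 26 mm high. A white snug liner in it stops the falling pin with its tip 18 mm above the table; from there it takes about 7 N to press it the last 8 mm, until the head sits on the bridge. It stays where it is pressed.
- board: Plywood cutting board 180 (x) x 380 (y) x 26 mm, fixed to the table, with bridge and straightedge; origin at the centre of its underside, axes as pivot, which is at (0, 80, 53) mm. More than 30 N between the pin and it (all touching spots on bridge, straightedge and liner together) would spoil the fit: side pushes up to 8 N and presses up to 20 N are safe.
- block_grip (a point): Centre of the orange block clamped on the straightedge, 34 (x) x 18 (y) x 34 mm high, 50 mm above the table; axes as pivot. Grasp it from above across its 18 mm, or push it along y, to slide the straightedge. It is clamped somewhere 132 to 168 mm to -y of the straightedge's hole, so it tells the hole's place only roughly. It does not slip below 50 N.
- pin_head (a point): Centre of the pin's red head, a cylinder 24 mm in diameter, 20 mm high; z up along the pin. Below it a steel shank, 10 mm in diameter, 43 mm long, tip chamfered 1 x 2 mm and 53 mm below this point. About 60 g. It starts upright, 28 mm deep in a 12 mm hole of a fixed dark wooden stand (60 x 60 x 32 mm), this point 57 mm above the table.
- pin: The pivot pin as a whole (see pin_head); origin at the tip, z up along the pin.
- tin: Blue tin, 60 mm in diameter and 60 mm high, origin at the centre of its underside. Bystander.
- weight: Brass pattern weight, 60 mm in diameter and 34 mm high, origin at the centre of its underside. Bystander.
- knife: Yellow craft knife lying flat, 150 mm long along its x, 20 mm wide, 17 mm high, origin near its middle, on the table. Bystander.

How it is judged:
On the way:
1. the pin has passed through the bridge and the straightedge's hole: its head centre is less than 23 mm above the bridge's top, over the hole (z of pin_head in the frame of pivot below 0.023 m and horizontal distance between pin_head and pivot below 0.006 m), for 0.05 s.
At the end, for the whole second after the job is handed in: The pin is at rest, upright within 0.15 rad, through bridge, straightedge and board, its head centred within 4 mm of the bridge's hole and fully home: head centre within 13 mm above the bridge's top (10 mm when the head touches it), and nothing is held (z of pin_head in the frame of pivot below 0.013 m and horizontal distance between pin_head and pivot below 0.004 m and angle between pin's own z axis and vertical below 0.15 rad and linear speed of pin below 0.02 m/s).
It fails at once if the pin pressed or wedged against the bridge, straightedge or board with more than 30 N, all touching spots together (contact force between pin and board above 30 N).
It fails at once if a bystander (tin, brass weight, knife) moved by more than 20 mm (distance of any of tin, weight, knife from where it was at the start of the episode above 0.02 m).
It also fails if it takes over 58 s, if anything falls off the work surface, if the arm or the gripper's body presses on something with over 40 N, if the wrist force passes 120 N, or if a joint passes its speed limit or range.

### The arm

A 6-joint arm with a two-finger parallel gripper is mounted at the origin on the work surface. World frame = base frame: x ahead of the robot, y to its left, z up, the work surface at z = 0. Lengths are in m, angles in rad, forces in N, time in s.
With the tool pointing down it reaches from about 0.425 to 1.125 m from the base axis. Payload 14.9 kg.
Tool frame: the origin (TCP) lies midway between the tips of the shut fingers; the grasp point (between the pads) lies 19 mm behind it; y points along the fingers, z is the direction in which the jaws open and shut, and the axes are right-handed (so a half turn about y gives the same grasp; the last joint's range is limited). The gripper opens to 91 mm and grips with 3 to 60 N. Pads are 32 mm wide; open, the fingers measure 118 mm over their backs; the gripper's body (76 mm by 178 mm) begins 60 mm behind the grasp point.
Start: joints at [-1.173, 0.379, 1.734, -0, 1.028, -0.033], TCP at [0.292, -0.636, 0.179] pointing down, gripper open.
Joint ranges: [-2.77, 2.77], [-0.74, 2.19], [0, 2.66], [-1.06, 4.2], [0.31, 2.87], [-3.08, 3.08]. Speed limits (rad/s): [1.89, 1.89, 2.39, 3.14, 3.14, 3.14].

### API

Orientations are given as [roll, pitch, yaw] about the fixed x, y, z axes, in that order (R = Rz(yaw) Ry(pitch) Rx(roll)).
In Python, from cell import * gives the robot as it stands. The module is installed in compiled form; this text tells all that it offers.
- The arm moves only by the tool send_rows, never from a script. Its argument "steps" is a list of rows, each a list of 3 entries, a list of its own where there are three numbers: the turn, a rotation vector about the world's x, y, z in degrees, then the shift along the world's x, y, z in mm, then the closure in counts, from 0 (fully open) to 255 (shut). A call has 1 to 10 rows; each row shifts and turns the commanded pose from where the row before left it; what a row does not reach is not made up. A row lasts 1/12 s, in which the tool goes at most 41.7 mm and 7.16 degrees, less where a joint would pass 70% of its speed; a pose out of reach is approached as far as the arm can. A call is refused whole if a number of a shift passes 41.7 or a number of a turn 7.16, either way. A call with a gripper value outside its range is refused whole. The fingers move at their own pace and stop on an object; the grip force is fixed at half the most. Time passes only in rows, so rows that do not move let the fingers close. It gives the time, the measured TCP pose, the force and the opening at its end, in the units of the state.
- get_state(): the state, without advancing time (a new reading comes with each control period).
- get_image(name): name is "side" or "top" or "wrist"; returns (picture, depth): 400x640x3 uint8, red, green, blue; 400x640 float32, m along the optical axis (not along the pixel's ray), 0 where there is no reading.
- camera_info(name): a dict with "camera_matrix" (3x3 intrinsics, pixels), "R" (3x3) and "t" (3): a world point X has camera coordinates R X + t; the wrist camera has in their place "mount" (4x4, takes a point from camera to tool coordinates, whose origin is the TCP and whose axes are the tool frame's). Camera axes: x right, y down, z forward; pixel columns grow to the right and rows downward; lengths in m; the calibration is good to about 2 mm. A picture is of the moment at which its call begins: read the wrist's pose just before it. camera_info takes no time and is no camera call.
- finish_job(): hands the job in, once; it reports no verdict.
The state is a dict: "time_s": time; "qpos": joint angles; "dq": joint speeds; "joint_efforts": joint torques, N m; "tcp_pos": TCP position; "tcp_rot": TCP orientation; "force": force on the tool from outside, world axes, zero at the start; "torque": the same for the moment, N m; "grip_width": opening from 0.0 (shut) to 1.0 (fully open).
Only numpy, scipy, OpenCV 4.12 (cv2) and the standard library are available. Lean on these libraries where they do the work, as an engineer would, in place of code of your own. Each camera call takes 0.05 s, during which the arm holds its last target. There are 200 camera calls.

## Working session

There is one attempt and no reset: what is moved stays moved. The work goes in short steps, Python scripts to look and compute and a tool call to move; the robot and the scene stay as the last step left them, time stands still between calls to the robot, and variables do not carry over. Pictures are saved under pics/ and viewed, about 8 in all and at most 12, crops included, and the job is handed in when it is done.

Besides the shell and the picture viewer there is one more tool, called after "Emit:" as a command line: name --argument value ..., lists and objects as JSON in quotes. send_rows: Moves the arm, as the interface text tells. Its arguments: {"type":"object","properties":{"steps":{"type":"array"}},"required":["steps"]}

```bash
mkdir -p pics
python3 - <<'E'
from cell import *
import numpy as np, cv2
s=get_state(); print({k:np.round(v,4).tolist() for k,v in s.items()})
for n in("top","side"):
    i,d=get_image(n); np.savez(f"pics/{n}0.npz",i=i,d=d); cv2.imwrite(f"pics/{n}0.png",i[:,:,::-1])
    print(n,{k:np.round(v,4).tolist() for k,v in camera_info(n).items()})
print({k:np.round(v,4).tolist() for k,v in camera_info("wrist").items()})
E
```

```text
{'time_s': 0.0, 'qpos': [-1.1733, 0.3794, 1.7348, 0.0, 1.0285, -0.0333], 'dq': [0.0013, -0.0002, 0.0003, -0.0002, 0.0002, 0.0002], 'joint_efforts': [0.0001, -76.3727, -43.4376, 0.065, 0.0423, -0.0001], 'tcp_pos': [0.2922, -0.6356, 0.178], 'tcp_rot': [-1.5719, 0.0, -2.7108], 'force': [-0.7682, -1.0371, 0.0779], 'torque': [0.0163, 0.0263, 0.0298], 'grip_width': 1.0017}
top {'camera_matrix': [[453.3244, 0.0, 324.1945], [0.0, 453.3244, 200.9959], [0.0, 0.0, 1.0]], 'R': [[-0.0029, -0.9999, 0.0147], [-0.9963, 0.0016, -0.0865], [0.0864, -0.0149, -0.9961]], 't': [-0.0061, 0.5679, 1.2931]}
side {'camera_matrix': [[391.0481, 0.0, 319.5075], [0.0, 391.0481, 199.0448], [0.0, 0.0, 1.0]], 'R': [[-0.9639, -0.2659, -0.0152], [-0.1544, 0.6045, -0.7815], [0.2169, -0.7509, -0.6237]], 't': [0.5667, 0.12, 0.8743]}
{'camera_matrix': [[282.8262, 0.0, 319.0918], [0.0, 282.8262, 203.1617], [0.0, 0.0, 1.0]], 'mount': [[0.0018, 0.9596, 0.2813, -0.0797], [-0.0003, -0.2813, 0.9596, -0.206], [1.0, -0.0018, -0.0002, 0.0002], [0.0, 0.0, 0.0, 1.0]]}
```

View pics/top0.png

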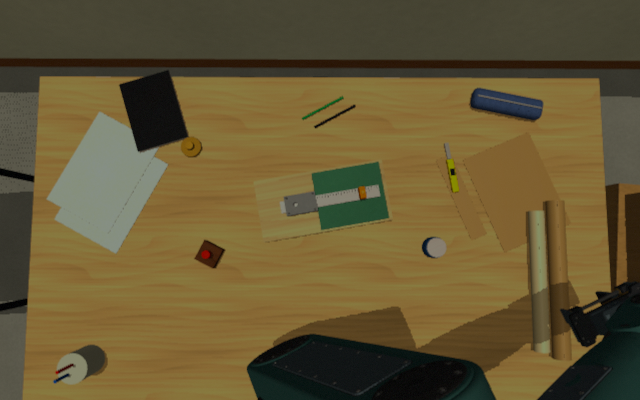

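View pics/side0.png

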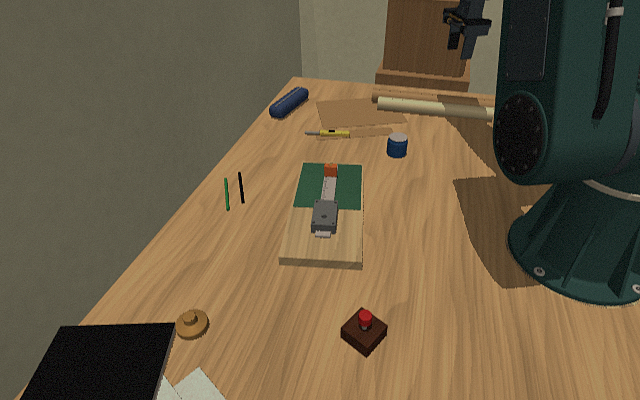

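The top view shows the pin head at about (206,254), the bridge at (297,204), the orange block at (363,193) and the tin at (434,247). The brass weight is at (191,147) and the knife at (452,172). The side view agrees. Next I measure these.

```bash
cat > h.py <<'E'
import numpy as np, cv2
from cell import *
def ray(n,u,v,z):
    c=camera_info(n);K=c["camera_matrix"];R=np.array(c["R"]);t=np.array(c["t"])
    o=-R.T@t; d=R.T@np.linalg.inv(K)@[u,v,1]
    return o+d*(z-o[2])/d[2]
def proj(n,X):
    c=camera_info(n);p=np.array(c["camera_matrix"])@(np.array(c["R"])@X+c["t"]);return p[:2]/p[2]
def cent(i,cond,box):
    m=np.zeros(i.shape[:2],bool);x0,y0,x1,y1=box
    m[y0:y1,x0:x1]=cond(i.astype(int)[y0:y1,x0:x1]);v,u=np.nonzero(m);return u.mean(),v.mean(),len(u)
E
python3 - <<'E'
from h import *
red=lambda a:(a[...,0]>120)&(a[...,1]<50)&(a[...,2]<60)
org=lambda a:(a[...,0]>140)&(a[...,1]<140)&(a[...,2]<60)&(a[...,0]-a[...,1]>60)
T=np.load("pics/top0.npz");S=np.load("pics/side0.npz")
for n,D,b,bo in(("top",T,(190,240,225,270),(350,180,375,205)),("side",S,(350,300,380,335),(320,160,342,180))):
    c=cent(D["i"],red,b);print(n,"pin",c,ray(n,c[0],c[1],.060))
    c=cent(D["i"],org,bo);print(n,"blk",c,ray(n,c[0],c[1],.060), D["d"][int(c[1]),int(c[0])])
for u,v in((434,247),(191,147),(452,172)):print(ray("top",u,v,.03))
a=cv2.resize(T["i"][150:250,190:400],None,fx=3.8,fy=3.8,interpolation=cv2.INTER_CUBIC)
b=cv2.resize(S["i"][155:275,270:375],None,fx=4,fy=4,interpolation=cv2.INTER_CUBIC)
cv2.imwrite("pics/a.png",a[:,:,::-1]);
E
```

```text
top pin (np.float64(205.04545454545453), np.float64(254.0681818181818), 44) [0.41672968 0.32599736 0.06      ]h.py:11: RuntimeWarning: Mean of empty slice.
  m[y0:y1,x0:x1]=cond(i.astype(int)[y0:y1,x0:x1]);v,u=np.nonzero(m);return u.mean(),v.mean(),len(u)
  ret = ret.dtype.type(ret / rcount)
Traceback (most recent call last):
ValueError: cannot convert float NaN to integer
```

Run:
```python
from h import *
red=lambda a:(a[...,0]>100)&(a[...,1]<60)&(a[...,2]<70)
org=lambda a:(a[...,0]>110)&(a[...,2]<70)&(a[...,0]-a[...,1]>35)
T=np.load("pics/top0.npz");S=np.load("pics/side0.npz")
print(T["i"][193,355:370].tolist())
for n,D,b,bo in(("top",T,(190,240,225,270),(350,183,372,203)),("side",S,(350,300,380,335),(320,160,342,180))):
    c=cent(D["i"],red,b);print(n,"pin",c,ray(n,c[0],c[1],.064))
    c=cent(D["i"],org,bo);print(n,"blk",c,ray(n,c[0],c[1],.062))
for u,v in((434,247),(191,147),(452,172)):print(ray("top",u,v,.03))
a=cv2.resize(T["i"][150:250,190:400],None,fx=3.8,fy=3.8,interpolation=cv2.INTER_CUBIC)
cv2.imwrite("pics/a.png",a[:,:,::-1]);
```

```text
[[127, 121, 107], [136, 129, 115], [132, 125, 110], [114, 102, 87], [97, 50, 0], [135, 77, 0], [133, 82, 0], [135, 92, 10], [131, 87, 9], [134, 82, 0], [132, 82, 23], [125, 103, 82], [135, 128, 114], [135, 129, 114], [134, 128, 114]]
top pin (np.float64(205.16071428571428), np.float64(254.17857142857142), 56) [0.41654017 0.32468965 0.064     ]
top blk (np.float64(362.3125), np.float64(191.953125), 64) [ 0.59014706 -0.11483281  0.062     ]
side pin (np.float64(364.84251968503935), np.float64(315.0787401574803), 127) [0.41549621 0.32456068 0.064     ]
side blk (np.float64(329.87919463087246), np.float64(169.4295302013423), 149) [ 0.58560397 -0.09862739  0.062     ]
[ 0.43389721 -0.32312969  0.03      ]
[0.72585986 0.38024083 0.03      ]
[ 0.65186882 -0.38115811  0.03      ]
```

View pics/a.png

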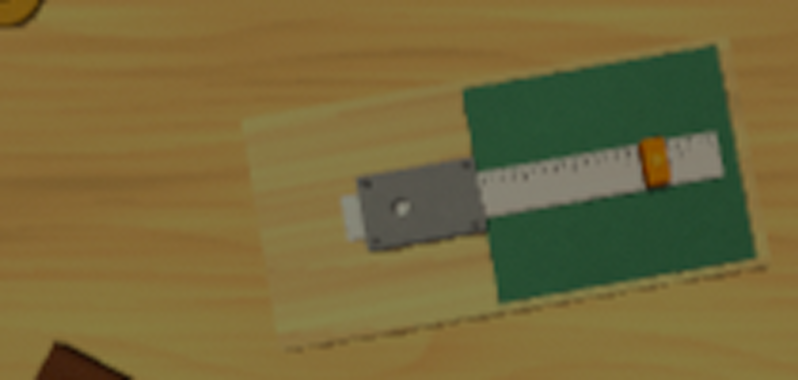

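Run:
```python
from h import *
f=lambda x,y:(190+(x+.5)/3.8-.5,150+(y+.5)/3.8-.5)
h=ray("top",*f(402,207),.053);b=ray("top",*f(655,160),.067);print(h,b,np.linalg.norm((h-b)[:2]))
def yaw(p,q,z):
    d=ray("top",*f(*p),z)-ray("top",*f(*q),z);return np.degrees(np.arctan2(d[1],d[0])),np.linalg.norm(d)
print(yaw((242,118),(716,45),.026),yaw((276,334),(758,260),.026),yaw((480,172),(717,132),.033),yaw((490,216),(724,177),.033),yaw((358,180),(470,158),.053),yaw((371,250),(488,229),.053))
```

```text
[0.55666131 0.07482604 0.053     ] [ 0.59022781 -0.11345769  0.067     ] 0.19125238304397035
(np.float64(98.802197820142), np.float64(0.3685475258518524)) (np.float64(98.57215994103741), np.float64(0.3708392235994833)) (np.float64(99.5471415773137), np.float64(0.1835856663792443)) (np.float64(99.38564323929822), np.float64(0.1808055098210569)) (np.float64(101.1040159083648), np.float64(0.08536716359397345)) (np.float64(100.08832293284361), np.float64(0.08860722657586839))
```

Emit:
send_rows --steps '[[[0,0,-5.5],[20,36,5],0],[[0,0,-5.5],[20,36,5],0],[[0,0,-5.5],[20,36,0],0],[[0,0,0],[20,36,0],0],[[0,0,0],[20,36,0],0],[[0,0,0],[20,36,0],0],[[0,0,0],[20,36,0],0],[[0,0,0],[20,36,0],0],[[0,0,0],[20,36,0],0],[[0,0,0],[20,36,0],0]]'

```text
time_s: 0.93
tcp_pos: [0.4927, -0.2741, 0.1886]
tcp_rot: [-1.571, -0.0, -2.999]
force: [1.2, 0.5, -1.0]
grip_width: 1.001
```

Emit:
send_rows --steps '[[[0,0,1],[0,40,0],0],[[0,0,0],[0,40,0],0],[[0,0,0],[0,40,0],0],[[0,0,0],[0,40,0],0],[[0,0,0],[0,40,0],0],[[0,0,0],[0,40,0],0],[[0,0,0],[0,40,0],0],[[0,0,0],[0,40,0],0],[[0,0,0],[-10,40,0],0],[[0,0,0],[-10,40,0],0]]'

```text
time_s: 1.77
tcp_pos: [0.4717, 0.1258, 0.1886]
tcp_rot: [-1.571, 0.0, -2.981]
force: [1.2, -0.1, 0.0]
grip_width: 1.0
```

Emit:
send_rows --steps '[[[0,0,0],[-11,39,0],60],[[0,0,0],[-11,39,0],60],[[0,0,0],[-11,39,0],60],[[0,0,0],[-11,39,-20],60],[[0,0,0],[-12,39,-20],60],[[0,0,0],[0,0,-20],60],[[0,0,0],[0,0,0],60],[[0,0,0],[0,0,0],60]]'

```text
time_s: 2.43
tcp_pos: [0.4173, 0.3121, 0.1312]
tcp_rot: [-1.57, -0.002, -2.981]
force: [0.7, 0.8, 0.5]
grip_width: 0.768
```

```bash
cat >> h.py <<'E'
from scipy.spatial.transform import Rotation as Ro
def wray(s,u,v,z):
    c=camera_info("wrist");M=np.array(c["mount"]);R=Ro.from_euler("xyz",s["tcp_rot"]).as_matrix()
    o=R@M[:3,3]+s["tcp_pos"];d=R@M[:3,:3]@np.linalg.inv(c["camera_matrix"])@[u,v,1]
    return o+d*(z-o[2])/d[2]
E
python3 - <<'E'
from h import *
s=get_state();i,d=get_image("wrist");cv2.imwrite("pics/w1.png",i[:,:,::-1]);np.savez("pics/w1.npz",i=i,d=d)
print(s["time_s"],s["tcp_pos"],s["tcp_rot"],s["force"],s["grip_width"])
red=lambda a:(a[...,0]>90)&(a[...,1]<60)&(a[...,2]<70)
c=cent(i,red,(0,0,640,400));print(c,wray(s,c[0],c[1],.064))
E
```

```text
2.4333 [0.41733051 0.31213471 0.13116514] [-1.56958656e+00 -2.34948844e-03 -2.98054921e+00] [0.65220604 0.7964011  0.5322208 ] 0.7682037569626529
(np.float64(306.7091412742382), np.float64(201.38781163434902), 361) [0.41679413 0.32445765 0.064     ]
```

View pics/w1.png

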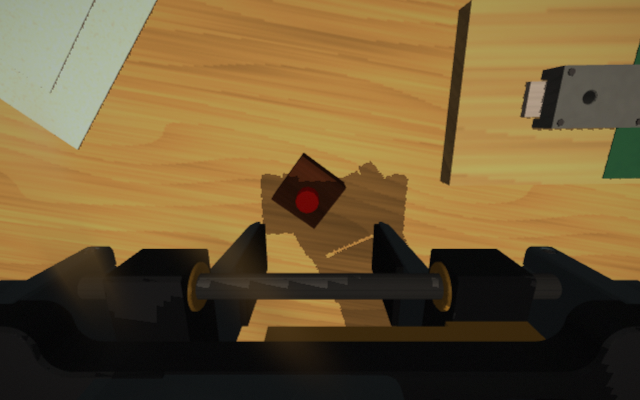

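The wrist view shows the red head at (307,201), giving (0.417, 0.3245). That agrees with the top and side cameras within 1 mm. The bridge hole is at about (589,97).

Emit:
send_rows --steps '[[[0,0,0],[-0.5,6,-15],60],[[0,0,0],[0,6.3,-20],60],[[0,0,0],[0,0,-20],60],[[0,0,0],[0,0,-16],60],[[0,0,0],[0,0,-11],60],[[0,0,0],[0,0,0],110],[[0,0,0],[0,0,0],255],[[0,0,0],[0,0,0],255],[[0,0,0],[0,0,0],255],[[0,0,0],[0,0,0],255]]'

```text
time_s: 3.32
tcp_pos: [0.4182, 0.3253, 0.0508]
tcp_rot: [-1.571, 0.001, -2.981]
force: [-0.2, -0.4, -0.2]
grip_width: 0.433
```

Run:
```python
from h import *
s=get_state();print({k:np.round(s[k],4).tolist() for k in("tcp_pos","force","grip_width","dq")})
w=dict(tcp_pos=np.array([0.41733051,0.31213471,0.13116514]),tcp_rot=[-1.56958656e+00,-2.34948844e-03,-2.98054921e+00])
print(wray(w,589,97,.053))
```

```text
{'tcp_pos': [0.4182, 0.3253, 0.0508], 'force': [-0.2366, -0.3674, -0.2363], 'grip_width': 0.4329, 'dq': [0.0039, 0.0053, 0.0022, 0.0002, -0.0028, -0.0008]}
[0.55714028 0.07640503 0.053     ]
```

Emit:
send_rows --steps '[[[0,0,0],[0,0,0],255],[[0,0,0],[0,0,0],255],[[0,0,0],[0,0,0],255],[[0,0,0],[0,0,0],255]]'

```text
time_s: 3.65
tcp_pos: [0.4177, 0.325, 0.0499]
tcp_rot: [-1.571, 0.0, -2.981]
force: [0.0, 0.8, 0.4]
grip_width: 0.14
```

Emit:
send_rows --steps '[[[0,0,0],[0,0,5],255],[[0,0,0],[0,0,10],255],[[0,0,0],[0,0,20],255],[[0,0,0],[0,0,20],255],[[0,0,0],[0,0,15],255],[[0,0,0],[0,0,0],255]]'

```text
time_s: 4.15
tcp_pos: [0.4193, 0.3261, 0.1236]
tcp_rot: [-1.573, 0.004, -2.981]
force: [0.4, -1.1, 0.4]
grip_width: -0.0
```

Run:
```python
from h import *
s=get_state();i,d=get_image("wrist");np.savez("pics/w2.npz",i=i,d=d)
j,e=get_image("side")
print(s["tcp_pos"],s["tcp_rot"],s["force"],s["grip_width"])
red=lambda a:(a[...,0]>90)&(a[...,1]<60)&(a[...,2]<70)
c=cent(i,red,(0,0,640,400));print(c,wray(s,c[0],c[1],.064))
c=cent(j,red,(300,200,450,370));print(c,ray("side",c[0],c[1],.064))
a=np.vstack([i[100:400,100:540],cv2.resize(j[240:350,300:440],(440,300))]);cv2.imwrite("pics/w2.png",a[:,:,::-1])
```

```text
[0.41927546 0.32613618 0.1235563 ] [-1.57294705  0.00435025 -2.98125408] [ 0.36127018 -1.09962536  0.39517242] -0.0003103803859515142
(np.float64(320.35530085959886), np.float64(207.98853868194843), 349) [0.41676822 0.32450462 0.064     ]
(np.float64(365.00558659217876), np.float64(317.67597765363126), 179) [0.41428665 0.32967334 0.064     ]
```

View pics/w2.png

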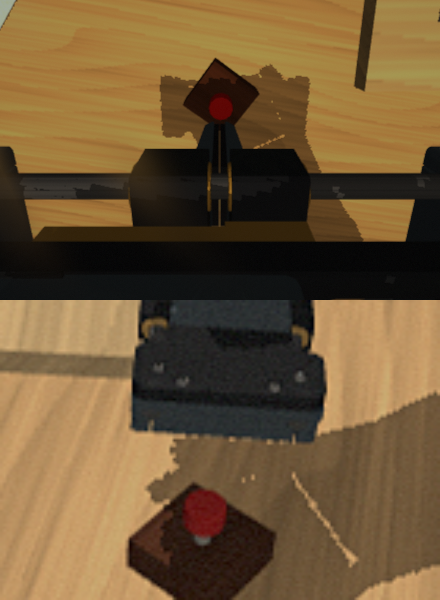

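The pin still stands in its stand, with the head at about (321,208) in the wrist view. The fingers shut without catching it, so I check where the finger tips really are.

Run:
```python
from h import *
s=get_state();j,e=get_image("side")
R=Ro.from_euler("xyz",s["tcp_rot"]).as_matrix();T=s["tcp_pos"]
print("tcp in side",proj("side",T),"tcp+60 up",proj("side",T+[0,0,.06]),"head",proj("side",[.4168,.3245,.057]))
W=np.load("pics/w2.npz");d=W["d"];i=W["i"]
c=camera_info("wrist");M=np.array(c["mount"]);K=np.array(c["camera_matrix"])
def P(u,v,z):return R@(M[:3,:3]@np.linalg.inv(K)@[u,v,1]*z+M[:3,3])+T
for u,v in((320,207),(320,200),(300,190),(315,240),(326,240),(315,260),(320,300)):print(u,v,d[v,u],P(u,v,d[v,u]).round(4))
pt=np.linalg.inv(M)@[0,0,0,1];q=K@pt[:3];print("tcp in wrist",q[:2]/q[2],pt)
S0=np.load("pics/side0.npz")["d"];Cs=camera_info("side");
for u,v in((365,313),(365,318),(350,330)):
    z=e[v,u];X=np.array(Cs["R"]).T@(np.linalg.inv(Cs["camera_matrix"])@[u,v,1]*z-Cs["t"]);print("side",u,v,z,X.round(4))
cv2.imwrite("pics/s3.png",cv2.resize(j[150:350,240:480],(720,600))[:,:,::-1])
```

```text
tcp in side [365.23606321 294.60506944] tcp+60 up [367.46521957 270.33318158] head [363.88490463 317.2689374 ]
320 207 0.27447698 [0.4172 0.3241 0.0643]
320 200 0.2726132 [0.4242 0.3253 0.0642]
300 190 0.30584365 [0.4222 0.3467 0.0291]
315 240 0.15718971 [0.4333 0.3299 0.1816]
326 240 0.15339535 [0.4357 0.3242 0.1851]
315 260 0.13446027 [0.4334 0.3295 0.2052]
320 300 0.13330236 [0.4164 0.3244 0.2115]
tcp in wrist [318.99267088 227.08502441] [-7.71289509e-05  1.86158393e-02  2.20080317e-01  1.00000000e+00]
side 365 313 0.6809254 [0.4158 0.3222 0.0667]
side 365 318 0.6696118 [0.4138 0.3343 0.0697]
side 350 330 0.6932456 [0.4375 0.3401 0.0331]
```

View pics/s3.png

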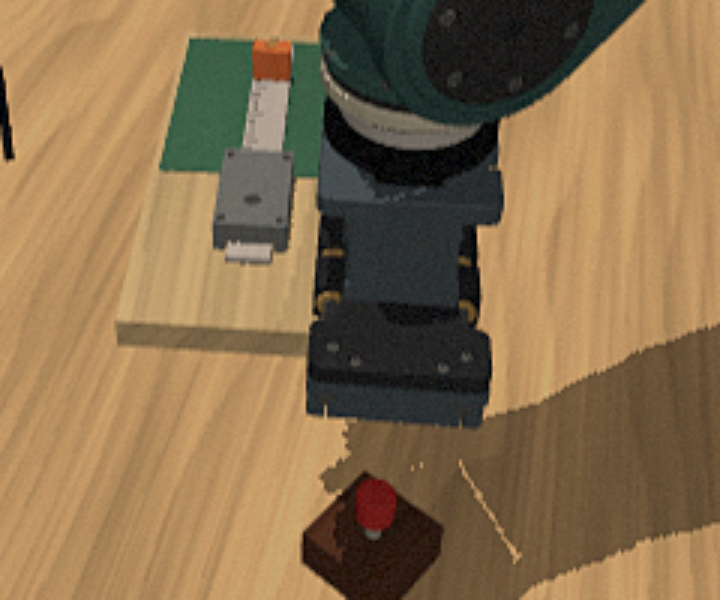

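Run:
```python
from h import *
s=get_state()
W=np.load("pics/w2.npz");d=W["d"];i=W["i"]
c=camera_info("wrist");M=np.array(c["mount"]);K=np.array(c["camera_matrix"])
P=lambda u,v,z:(M[:3,:3]@np.linalg.inv(K)@[u,v,1]*z+M[:3,3])*1000
for u in (308,314,320,326):
  for v in range(212,262,4):print(u,v,i[v,u],d[v,u].round(4),P(u,v,d[v,u]).round(1))
for f in("w1","w2"):cv2.imwrite(f"pics/{f}c.png",0)if 0 else None
cv2.imwrite("pics/w2c.png",np.clip(cv2.resize(i[190:290,260:380],None,fx=5,fy=5,interpolation=cv2.INTER_CUBIC)[:,:,::-1]*2.5,0,255).astype(np.uint8))
```

```text
308 212 [33 14  7] 0.3129 [ 17.6  91.5 -12.2]
308 216 [30 13  5] 0.3136 [ 22.1  91.  -12.2]
308 220 [33 15  7] 0.3158 [ 27.1  91.8 -12.3]
308 224 [17 20 21] 0.1769 [-17.5 -39.9  -6.8]
308 228 [16 20 20] 0.1705 [-17.5 -46.6  -6.6]
308 232 [16 19 20] 0.1647 [-17.4 -52.7  -6.4]
308 236 [17 19 20] 0.1582 [-17.7 -59.3  -6.1]
308 240 [17 19 20] 0.1524 [-17.9 -65.3  -5.9]
308 244 [16 19 20] 0.1483 [-17.5 -69.6  -5.7]
308 248 [15 18 18] 0.1436 [-17.5 -74.5  -5.6]
308 252 [7 8 6] 0.093 [ -38.2 -121.3   -3.5]
308 256 [8 7 8] 0.0901 [ -38.2 -124.2   -3.4]
308 260 [5 5 6] 0.0865 [ -38.7 -127.8   -3.3]
314 212 [94  8  5] 0.0 [-7.97e+01 -2.06e+02  1.00e-01]
314 216 [92  5  2] 0.2767 [10.1 56.  -4.9]
314 220 [30 11  5] 0.3159 [27.1 91.9 -5.6]
314 224 [14 10  9] 0.1815 [-15.9 -35.6  -3.2]
314 228 [11 10 11] 0.1749 [-15.8 -42.4  -3.1]
314 232 [6 6 8] 0.1681 [-16.  -49.5  -2.9]
314 236 [4 5 5] 0.1628 [-15.8 -55.1  -2.8]
314 240 [5 4 5] 0.156 [-16.4 -62.   -2.7]
314 244 [8 6 7] 0.1511 [-16.3 -67.1  -2.6]
314 248 [5 5 4] 0.1478 [-15.7 -70.7  -2.6]
314 252 [7 6 6] 0.1421 [-16.3 -76.5  -2.5]
314 256 [6 4 
[... 536 characters left out ...]
0.3614 [ 81.8 123.3   1.1]
320 256 [35 25 14] 0.3628 [ 87.3 123.2   1.1]
320 260 [36 26 15] 0.1337 [-16.3 -85.2   0.5]
326 212 [92  6  4] 0.2764 [ 6.3 56.8  6.8]
326 216 [92  6  6] 0.2767 [10.1 56.   6.8]
326 220 [29 13  6] 0.317 [27.5 92.9  7.8]
326 224 [17 19 20] 0.1757 [-17.9 -41.    4.4]
326 228 [16 18 20] 0.1705 [-17.4 -46.6   4.3]
326 232 [17 20 21] 0.1641 [-17.5 -53.2   4.1]
326 236 [14 17 18] 0.1588 [-17.4 -58.7   4. ]
326 240 [13 16 17] 0.1534 [-17.4 -64.4   3.8]
326 244 [13 16 16] 0.1548 [-14.7 -63.7   3.9]
326 248 [11 12 13] 0.1465 [-16.3 -71.9   3.7]
326 252 [10 11 13] 0.1432 [-15.7 -75.5   3.6]
326 256 [8 8 9] 0.1383 [-16.1 -80.6   3.5]
326 260 [8 9 8] 0.1341 [-16.2 -84.8   3.3]
```

View pics/w2c.png

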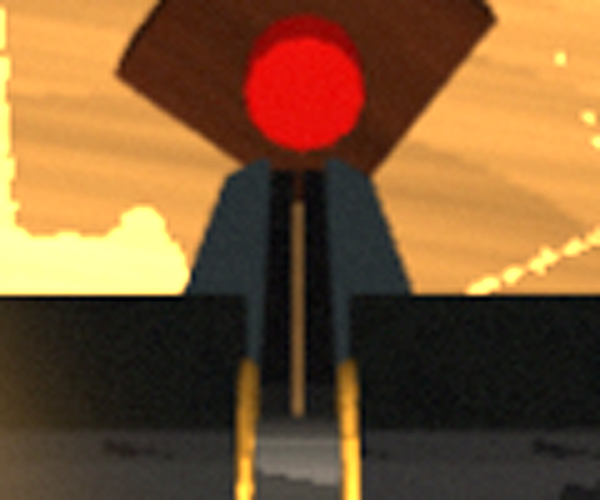

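The depth image shows the real finger tips ending about 35 mm behind the reported TCP, at tool y ≈ -35. The head top reads 67 mm, as it should. So the fingers shut above the head, and I descend 35 mm lower, in steps with force checks.

Emit:
send_rows --steps '[[[0,0,0],[0,0,0],120],[[0,0,0],[0,0,0],120],[[0,0,0],[0,0,0],120],[[0,0,0],[0,0,-20],120],[[0,0,0],[0,0,-20],120],[[0,0,0],[0,0,-20],120],[[0,0,0],[0,0,-10],120],[[0,0,0],[0,0,0],120],[[0,0,0],[0,0,0],120]]'

```text
time_s: 5.05
tcp_pos: [0.4175, 0.3248, 0.0497]
tcp_rot: [-1.57, -0.001, -2.981]
force: [0.5, -0.5, 0.5]
grip_width: 0.529
```

Run:
```python
from h import *
s=get_state();i,d=get_image("wrist");print({k:np.round(s[k],4).tolist() for k in("tcp_pos","force","grip_width")})
red=lambda a:(a[...,0]>70)&(a[...,1]<40)&(a[...,2]<40)
c=cent(i,red,(0,0,640,400));print(c,wray(s,c[0],c[1],.067))
cv2.imwrite("pics/w4.png",np.clip(2.*cv2.resize(i[130:330,220:420],None,fx=3,fy=3)[:,:,::-1],0,255).astype(np.uint8))
M=np.array(camera_info("wrist")["mount"]);K=np.array(camera_info("wrist")["camera_matrix"])
u,v=np.meshgrid(range(230,410),range(170,240));z=d[v,u]
P=(np.stack([u,v,u*0+1],-1)@np.linalg.inv(K).T*z[...,None])@M[:3,:3].T+M[:3,3]
m=(z>0)&(P[...,0]<-8)&(P[...,0]>-20)&(abs(P[...,2])<45);y=P[m][:,1];print("tip y mm",np.percentile(y*1000,[90,99,99.8,100]))
```

```text
{'tcp_pos': [0.4175, 0.3248, 0.0497], 'force': [0.501, -0.4814, 0.4561], 'grip_width': 0.5286}
(np.float64(317.81206030150753), np.float64(223.91859296482411), 995) [0.42640846 0.32712258 0.067     ]Traceback (most recent call last):
  File "<stdin>", line 9, in <module>
    return _quantile_unchecked(
        a, q, axis, out, overwrite_input, method, keepdims, weights)
    return _ureduce(a,
                    func=_quantile_ureduce_func,
    ...<5 lines>...
                    overwrite_input=overwrite_input,
                    method=method)
    r = func(a, **kwargs)
    result = _quantile(arr,
                       quantiles=q,
    ...<2 lines>...
                       out=out,
                       weights=wgt)
    slices_having_nans = np.isnan(arr[-1, ...])
                                  ~~~^^^^^^^^^
IndexError: index -1 is out of bounds for axis 0 with size 0
```

View pics/w4.png

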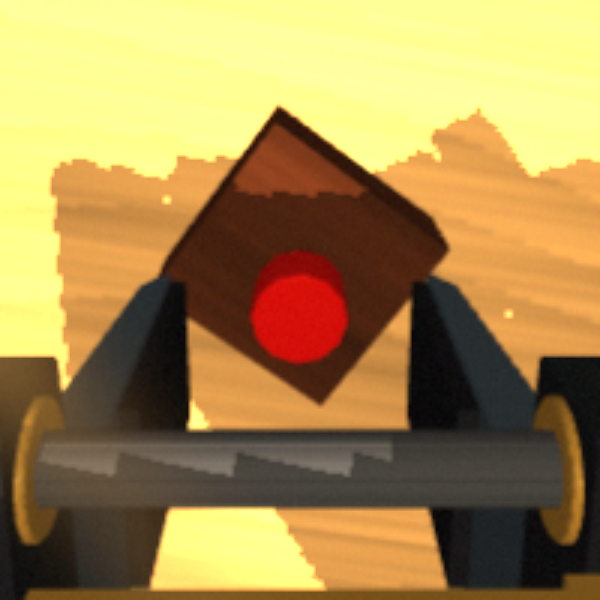

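The head at crop (300,318) sits midway between the fingers (187 and 410), and the tips are still above it.

Emit:
send_rows --steps '[[[0,0,0],[-0.5,-0.5,-7],120],[[0,0,0],[0,0,-7],120],[[0,0,0],[0,0,-6],120],[[0,0,0],[0,0,0],120]]'

```text
time_s: 5.43
tcp_pos: [0.4166, 0.3241, 0.0288]
tcp_rot: [-1.57, -0.001, -2.981]
force: [0.6, -0.1, -0.5]
grip_width: 0.528
```

Emit:
send_rows --steps '[[[0,0,0],[0,0,-5],120],[[0,0,0],[0,0,-5],120],[[0,0,0],[0,0,-4],120],[[0,0,0],[0,0,0],255],[[0,0,0],[0,0,0],255],[[0,0,0],[0,0,0],255],[[0,0,0],[0,0,0],255],[[0,0,0],[0,0,0],255],[[0,0,0],[0,0,0],255],[[0,0,0],[0,0,0],255]]'

```text
time_s: 6.27
tcp_pos: [0.4173, 0.3246, 0.016]
tcp_rot: [-1.571, 0.0, -2.981]
force: [-0.2, 0.4, 1.4]
grip_width: 0.252
```

Gripped: the opening of 0.252 matches the 24 mm head. Now I lift, check, and travel.

Emit:
send_rows --steps '[[[0,0,0],[0,0,0],255],[[0,0,0],[0,0,5],255],[[0,0,0],[0,0,10],255],[[0,0,0],[0,0,15],255],[[0,0,0],[0,0,20],255],[[0,0,0],[0,0,20],255],[[0,0,0],[0,0,10],255],[[0,0,0],[0,0,0],255]]'

```text
time_s: 6.93
tcp_pos: [0.4184, 0.3254, 0.0984]
tcp_rot: [-1.573, 0.004, -2.981]
force: [1.1, 0.2, -1.0]
grip_width: 0.252
```

Emit:
send_rows --steps '[[[0,0,0],[8,-16,0],255],[[0,0,0],[15,-28,0],255],[[0,0,0],[15,-28,0],255],[[0,0,0],[15,-28,0],255],[[0,0,0],[15,-28,0],255],[[0,0,0],[15,-28,0],255],[[0,0,0],[13,-26,0],255],[[0,0,0],[8,-14,0],255],[[0,0,0],[0,0,0],255],[[0,0,0],[0,0,0],255]]'

```text
time_s: 7.77
tcp_pos: [0.5208, 0.1279, 0.0951]
tcp_rot: [-1.571, -0.001, -2.983]
force: [0.4, -0.1, -1.3]
grip_width: 0.254
```

Run:
```python
from h import *
s=get_state();i,d=get_image("wrist");print({k:np.round(s[k],4).tolist() for k in("time_s","tcp_pos","tcp_rot","force","grip_width")})
np.savez("pics/w5.npz",i=i,d=d,p=s["tcp_pos"],r=s["tcp_rot"])
c=camera_info("wrist");M=np.array(c["mount"]);R=Ro.from_euler("xyz",s["tcp_rot"]).as_matrix()
X=np.array([.557,.0755,.053]);q=np.array(c["camera_matrix"])@(M[:3,:3].T@(R.T@(X-s["tcp_pos"])-M[:3,3]));q=q[:2]/q[2];print(q)
u,v=q.astype(int);print(u-50,v-50)
a=cv2.resize(i[60:260,240:500],(780,600),interpolation=cv2.INTER_CUBIC)
cv2.imwrite("pics/w5.png",np.clip(2.*a[:,:,::-1],0,255).astype(np.uint8))
```

```text
{'time_s': 7.7667, 'tcp_pos': [0.5208, 0.1279, 0.0951], 'tcp_rot': [-1.5708, -0.0011, -2.9829], 'force': [0.441, -0.0808, -1.3174], 'grip_width': 0.2536}
[383.24802637 181.12607144]
333 131
```

View pics/w5.png

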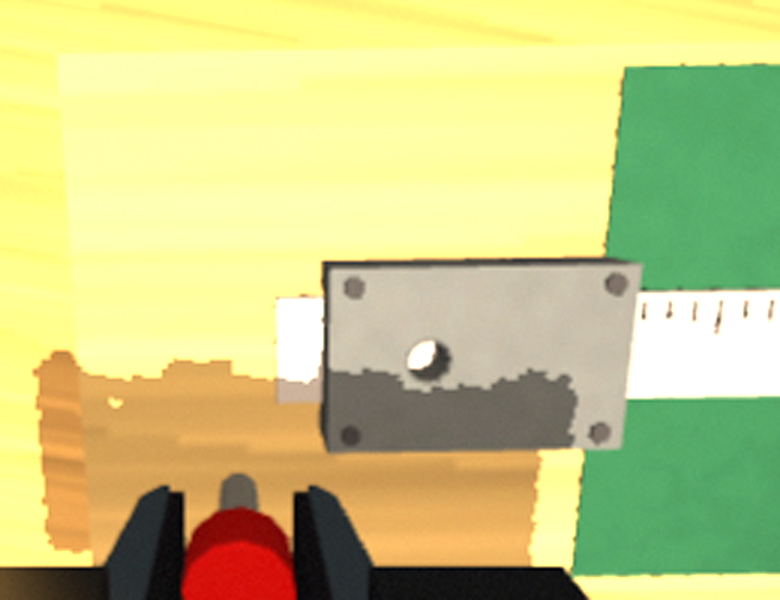

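The pin is held upright on the finger centreline, and the hole shows at crop (429,360), which is pixel (382.8,179.7).

Run:
```python
from h import *
D=np.load("pics/w5.npz");s=dict(tcp_pos=D["p"],tcp_rot=D["r"])
h=wray(s,382.8,179.7,.053);print(h)
# pin tip/head relative to TCP: head top centre px estimate from red bright circle
i=D["i"];red=lambda a:(a[...,0]>80)&(a[...,1]<40)&(a[...,2]<40)
m=red(i.astype(int)[200:320,260:380]);v,u=np.nonzero(m);print(u.min()+260,u.max()+260,v.min()+200,v.max()+200)
c=camera_info("wrist");M=np.array(c["mount"]);R=Ro.from_euler("xyz",s["tcp_rot"]).as_matrix();K=np.array(c["camera_matrix"])
def pw(X):
    q=K@(M[:3,:3].T@(R.T@(np.array(X)-s["tcp_pos"])-M[:3,3]));return (q[:2]/q[2]).round(1)
A=s["tcp_pos"]+[-.0006,-.0003,0];
for z in(.051,.041,.031,-.012):print(z,pw(A+[0,0,z]),pw(A+[.012,0,z]),pw(A+[0,.012,z]),pw(A+[.005,.0008,z]))
```

```text
[0.55820514 0.07617934 0.053     ]
301 337 231 272
0.051 [319.3 258.7] [322.5 240.6] [299.7 255.9] [319.3 251. ]
0.041 [319.3 251.3] [322.3 234.1] [300.7 248.6] [319.3 244. ]
0.031 [319.3 244.7] [322.1 228.3] [301.7 242.1] [319.3 237.7]
-0.012 [319.2 222.5] [321.6 208.7] [304.7 220.3] [319.2 216.6]
```

Emit:
send_rows --steps '[[[0,0,0],[6,-8,0],255],[[0,0,0],[10,-14,0],255],[[0,0,0],[10,-14,-4],255],[[0,0,0],[8,-10,-8],255],[[0,0,0],[3.7,-5.5,-8],255],[[0,0,0],[0,0,-5],255],[[0,0,0],[0,0,0],255],[[0,0,0],[0,0,0],255]]'

```text
time_s: 8.48
tcp_pos: [0.558, 0.0774, 0.0702]
tcp_rot: [-1.571, -0.001, -2.981]
force: [-0.2, 0.5, -0.2]
grip_width: 0.254
```

Run:
```python
from h import *
s=get_state();print({k:np.round(s[k],4).tolist() for k in("time_s","tcp_pos","tcp_rot","force","grip_width")})
```

```text
{'time_s': 8.4833, 'tcp_pos': [0.558, 0.0774, 0.0702], 'tcp_rot': [-1.571, -0.0015, -2.981], 'force': [-0.2307, 0.5336, -0.2474], 'grip_width': 0.2544}
```

Emit:
send_rows --steps '[[[0,0,0],[0.6,-1,-2],255],[[0,0,0],[0,0,-1],255],[[0,0,0],[0,0,-1],255],[[0,0,0],[0,0,-1],255],[[0,0,0],[0,0,-1],255],[[0,0,0],[0,0,0],255]]'

```text
time_s: 8.98
tcp_pos: [0.5593, 0.076, 0.0647]
tcp_rot: [-1.571, -0.0, -2.981]
force: [-0.5, 0.6, -0.7]
grip_width: 0.255
```

Emit:
send_rows --steps '[[[0,0,0],[0,0,-0.5],255],[[0,0,0],[0,0,-0.5],255],[[0,0,0],[0,0,0],255]]'

```text
time_s: 9.23
tcp_pos: [0.5594, 0.0759, 0.0638]
tcp_rot: [-1.571, -0.0, -2.981]
force: [-0.3, 0.4, -0.5]
grip_width: 0.252
```

Emit:
send_rows --steps '[[[0,0,0],[0,0,-0.5],255],[[0,0,0],[0,0,-0.5],255],[[0,0,0],[0,0,-0.5],255],[[0,0,0],[0,0,0],255]]'

```text
time_s: 9.57
tcp_pos: [0.5594, 0.076, 0.0622]
tcp_rot: [-1.571, -0.0, -2.981]
force: [0.0, 0.1, -0.2]
grip_width: 0.256
```

Emit:
send_rows --steps '[[[0,0,0],[0,0,-0.7],255],[[0,0,0],[0,0,-0.7],255],[[0,0,0],[0,0,-0.6],255],[[0,0,0],[0,0,0],255]]'

```text
time_s: 9.9
tcp_pos: [0.5593, 0.076, 0.0602]
tcp_rot: [-1.571, -0.0, -2.981]
force: [-0.1, -1.1, -1.4]
grip_width: 0.255
```

No contact 5 mm below the bridge top, so the pin is in the hole. I lower it further.

Emit:
send_rows --steps '[[[0,0,0],[0,0,-1],255],[[0,0,0],[0,0,-1],255],[[0,0,0],[0,0,-1],255],[[0,0,0],[0,0,-1],255],[[0,0,0],[0,0,0],255]]'

```text
time_s: 10.32
tcp_pos: [0.5593, 0.0759, 0.0561]
tcp_rot: [-1.571, -0.0, -2.981]
force: [0.7, -0.1, -0.2]
grip_width: 0.253
```

Emit:
send_rows --steps '[[[0,0,0],[0,0,-1],255],[[0,0,0],[0,0,-1],255],[[0,0,0],[0,0,-1],255],[[0,0,0],[0,0,-1],255],[[0,0,0],[0,0,-1],255],[[0,0,0],[0,0,0],255]]'

```text
time_s: 10.82
tcp_pos: [0.5593, 0.076, 0.0511]
tcp_rot: [-1.571, -0.0, -2.981]
force: [-1.2, -0.3, -2.2]
grip_width: 0.257
```

Emit:
send_rows --steps '[[[0,0,0],[0,0,-1],255],[[0,0,0],[0,0,-1],255],[[0,0,0],[0,0,-1],255],[[0,0,0],[0,0,0],255]]'

```text
time_s: 11.15
tcp_pos: [0.5594, 0.076, 0.0481]
tcp_rot: [-1.571, -0.0, -2.981]
force: [-1.1, 0.0, -1.0]
grip_width: 0.251
```

Emit:
send_rows --steps '[[[0,0,0],[0,0,0],120],[[0,0,0],[0,0,0],120],[[0,0,0],[0,0,0],120],[[0,0,0],[0,0,0],120],[[0,0,0],[0,0,0],120],[[0,0,0],[0,0,10],120],[[0,0,0],[0,0,20],120],[[0,0,0],[0,0,25],120]]'

```text
time_s: 11.82
tcp_pos: [0.5585, 0.0759, 0.1034]
tcp_rot: [-1.571, -0.002, -2.981]
force: [0.3, 0.3, -0.0]
grip_width: 0.534
```

Emit:
send_rows --steps '[[[0,0,0],[2.5,-14,0],255],[[0,0,0],[4.6,-28.6,0],255],[[0,0,0],[4.6,-28.6,0],255],[[0,0,0],[4.6,-28.6,0],255],[[0,0,0],[4.6,-28.6,0],255],[[0,0,0],[4.6,-28.6,0],255],[[0,0,0],[4.6,-28.6,0],255],[[0,0,0],[4.6,-28.6,0],255],[[0,0,0],[2.4,-14,0],255],[[0,0,0],[0,0,0],255]]'

```text
time_s: 12.65
tcp_pos: [0.5972, -0.1546, 0.1041]
tcp_rot: [-1.57, 0.001, -2.984]
force: [0.3, -0.0, 1.1]
grip_width: 0.002
```

Run:
```python
from h import *
s=get_state();i,d=get_image("wrist");j,e=get_image("side")
print({k:np.round(s[k],4).tolist() for k in("time_s","tcp_pos","tcp_rot","force","grip_width")})
np.savez("pics/w6.npz",i=i,d=d,p=s["tcp_pos"],r=s["tcp_rot"]);np.savez("pics/s6.npz",i=j,d=e)
red=lambda a:(a[...,0]>90)&(a[...,1]<60)&(a[...,2]<70)
c=cent(j,red,(290,170,360,240));print("red side",c,"expect head z86",proj("side",[.558,.076,.086]),"z71",proj("side",[.558,.076,.071]))
a=np.hstack([cv2.resize(i,(480,300)),cv2.resize(j[140:260,270:398],(320,300))])
cv2.imwrite("pics/w6.png",np.clip(1.6*a[:,:,::-1],0,255).astype(np.uint8))
```

```text
{'time_s': 12.65, 'tcp_pos': [0.5972, -0.1546, 0.1041], 'tcp_rot': [-1.5702, 0.001, -2.9836], 'force': [0.3467, -0.0026, 1.0506], 'grip_width': 0.0023}
red side (np.float64(327.04375), np.float64(187.5875), 160) expect head z86 [322.74120106 204.59479658] z71 [322.80685968 209.66419033]
```

View pics/w6.png

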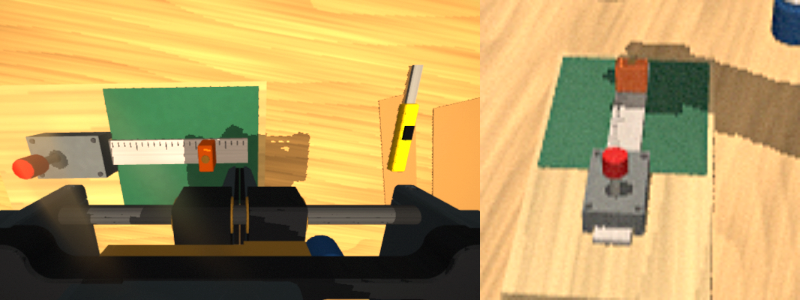

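The pin stands in the bridge: red head at (28,166) in the left crop, upright in the side crop. The orange block is at about (276,207) in wrist pixels and the knife is clear.

Run:
```python
from h import *
D=np.load("pics/w6.npz");s=dict(tcp_pos=D["p"],tcp_rot=D["r"]);i=D["i"];d=D["d"]
R=Ro.from_euler("xyz",s["tcp_rot"]).as_matrix();c=camera_info("wrist");M=np.array(c["mount"]);K=np.array(c["camera_matrix"])
a=i[170:250,240:310].astype(int);m=(a[...,0]-a[...,1]>25)&(a[...,2]<45)&(a[...,0]>70)
v,u=np.nonzero(m);v+=170;u+=240;z=d[v,u]
P=(np.stack([u,v,u*0+1],-1)@np.linalg.inv(K).T*z[:,None])@M[:3,:3].T+M[:3,3];P=P@R.T+s["tcp_pos"]
P=P[z>0];t=P[abs(P[:,2]-.067)<.005];print(len(P),len(t),t.mean(0))
y=np.array([np.cos(np.radians(99.3)),np.sin(np.radians(99.3))]);x=np.array([y[1],-y[0]])
piv=np.array([.558,.076])
q=(t[:,:2]-piv);print("block y",np.percentile(q@y,[2,50,98]),"x",np.percentile(q@x,[2,50,98]))
q=s["tcp_pos"][:2]-piv;print("tcp y,x",q@y,q@x)
j=np.load("pics/s6.npz")["i"];red=lambda a:(a[...,0]>90)&(a[...,1]<60)&(a[...,2]<70)
print(cent(j,red,(300,195,350,230)))
```

```text
861 700 [ 0.592526   -0.11437553  0.06692785]
block y [-0.20174804 -0.19355762 -0.18485342] x [-0.01334107  0.00354187  0.01858684]
tcp y,x -0.2338766996956812 0.0014163746201884824
(np.float64(323.32894736842104), np.float64(203.8421052631579), 76)
```

Emit:
send_rows --steps '[[[0,0,0],[1,0,-20],255],[[0,0,0],[1,0,-25],255],[[0,0,0],[0,0,-20],255],[[0,0,0],[0,0,-15],255],[[0,0,0],[0,0,-8],255],[[0,0,0],[0,0,-6],255],[[0,0,0],[0,0,0],255],[[0,0,0],[0,0,0],255]]'

```text
time_s: 13.42
tcp_pos: [0.5989, -0.1521, 0.0099]
tcp_rot: [-1.571, 0.0, -2.981]
force: [0.4, 0.3, -0.0]
grip_width: 0.005
```

Emit:
send_rows --steps '[[[0,0,0],[-0.5,3,0],255],[[0,0,0],[-0.5,3,0],255],[[0,0,0],[-0.5,3,0],255],[[0,0,0],[-0.4,3,0],255],[[0,0,0],[-0.3,2,0],255],[[0,0,0],[0,0,0],255],[[0,0,0],[0,0,0],255]]'

```text
time_s: 14.0
tcp_pos: [0.5964, -0.1381, 0.0094]
tcp_rot: [-1.571, 0.0, -2.981]
force: [0.4, -0.2, -0.1]
grip_width: 0.003
```

Emit:
send_rows --steps '[[[0,0,0],[-0.2,1,0],255],[[0,0,0],[-0.2,1,0],255],[[0,0,0],[-0.2,1,0],255],[[0,0,0],[-0.2,1,0],255],[[0,0,0],[-0.2,1,0],255],[[0,0,0],[-0.2,1,0],255]]'

```text
time_s: 14.5
tcp_pos: [0.5953, -0.1324, 0.0094]
tcp_rot: [-1.57, 0.0, -2.981]
force: [0.2, -3.3, -1.1]
grip_width: 0.002
```

Emit:
send_rows --steps '[[[0,0,0],[-0.2,1,0],255],[[0,0,0],[-0.2,1,0],255],[[0,0,0],[-0.2,1,0],255],[[0,0,0],[-0.2,1,0],255]]'

```text
time_s: 14.83
tcp_pos: [0.5945, -0.1283, 0.0094]
tcp_rot: [-1.571, 0.0, -2.981]
force: [1.0, -3.3, -1.0]
grip_width: 0.008
```

Contact made, with a steady drag of about 3.3 N. The block's place says 25 to 50 mm of travel is needed, so the next 10 mm are safe, then 3 mm steps.

Emit:
send_rows --steps '[[[0,0,0],[-0.2,1,0],255],[[0,0,0],[-0.2,1,0],255],[[0,0,0],[-0.2,1,0],255],[[0,0,0],[-0.2,1,0],255]]'

```text
time_s: 15.17
tcp_pos: [0.5937, -0.1242, 0.0094]
tcp_rot: [-1.571, 0.0, -2.981]
force: [2.1, -3.3, -0.8]
grip_width: 0.004
```

Emit:
send_rows --steps '[[[0,0,0],[-0.15,1,0],255],[[0,0,0],[-0.15,1,0],255],[[0,0,0],[-0.15,1,0],255],[[0,0,0],[-0.15,1,0],255]]'

```text
time_s: 15.5
tcp_pos: [0.593, -0.1201, 0.0094]
tcp_rot: [-1.571, 0.0, -2.981]
force: [2.1, -3.0, -0.8]
grip_width: -0.001
```

Emit:
send_rows --steps '[[[0,0,0],[-0.15,1,0],255],[[0,0,0],[-0.15,1,0],255],[[0,0,0],[-0.15,1,0],255],[[0,0,0],[0,0,0],255]]'

```text
time_s: 15.83
tcp_pos: [0.5925, -0.117, 0.0094]
tcp_rot: [-1.571, -0.0, -2.981]
force: [0.9, -2.6, -0.1]
grip_width: 0.004
```

```bash
cat >> h.py <<'E'
def look():
    j,e=get_image("side");s=get_state();red=lambda a:(a[...,0]>90)&(a[...,1]<60)&(a[...,2]<70)
    c=cent(j,red,(300,195,350,235));q=s["tcp_pos"][:2]-[.558,.076]
    print(s["time_s"],"head",np.round(c,1),"F",s["force"].round(1) if hasattr(s["force"],"round") else s["force"],"tcp y",round(-.1616*q[0]+.9869*q[1],4),"x",round(.9869*q[0]+.1616*q[1],4));return j
E
python3 -c "from h import *;look()"
```

```text
15.8833 head [323.3 204.4  81. ] F [ 0.8 -2.  -0.3] tcp y -0.1961 x 0.0028
```

Emit:
send_rows --steps '[[[0,0,0],[-0.15,0.75,0],255],[[0,0,0],[-0.15,0.75,0],255],[[0,0,0],[-0.1,0.75,0],255],[[0,0,0],[-0.1,0.75,0],255],[[0,0,0],[0,0,0],255]]'

```text
time_s: 16.3
tcp_pos: [0.592, -0.1141, 0.0094]
tcp_rot: [-1.571, -0.0, -2.981]
force: [0.7, -2.8, -0.9]
grip_width: 0.004
```

```bash
python3 -c "from h import *;look()"
```

```text
16.35 head [323.2 203.6  96. ] F [ 1.6 -2.8 -0.5] tcp y -0.1931 x 0.0028
```

Emit:
send_rows --steps '[[[0,0,0],[-0.15,0.75,0],255],[[0,0,0],[-0.15,0.75,0],255],[[0,0,0],[-0.1,0.75,0],255],[[0,0,0],[-0.1,0.75,0],255],[[0,0,0],[0,0,0],255]]'

```text
time_s: 16.77
tcp_pos: [0.5915, -0.1111, 0.0094]
tcp_rot: [-1.571, -0.0, -2.981]
force: [0.8, -2.6, -0.1]
grip_width: 0.002
```

```bash
python3 -c "from h import *;look()"
```

```text
16.8167 head [323.6 203.3  92. ] F [ 0.6 -1.7 -0.1] tcp y -0.1901 x 0.0027
```

Emit:
send_rows --steps '[[[0,0,0],[-0.15,0.75,0],255],[[0,0,0],[-0.15,0.75,0],255],[[0,0,0],[-0.1,0.75,0],255],[[0,0,0],[-0.1,0.75,0],255],[[0,0,0],[0,0,0],255]]'

```text
time_s: 17.23
tcp_pos: [0.5909, -0.1081, 0.0093]
tcp_rot: [-1.571, -0.0, -2.981]
force: [0.8, -2.7, -0.6]
grip_width: 0.006
```

```bash
python3 -c "from h import *;look()"
```

```text
17.2833 head [323.5 205.3  89. ] F [ 0.5 -2.5 -0.6] tcp y -0.187 x 0.0027
```

Emit:
send_rows --steps '[[[0,0,0],[-0.15,0.75,0],255],[[0,0,0],[-0.15,0.75,0],255],[[0,0,0],[-0.1,0.75,0],255],[[0,0,0],[-0.1,0.75,0],255],[[0,0,0],[0,0,0],255]]'

```text
time_s: 17.7
tcp_pos: [0.5905, -0.1055, 0.0094]
tcp_rot: [-1.57, 0.0, -2.981]
force: [0.4, -6.4, -1.2]
grip_width: 0.004
```

```bash
python3 -c "from h import *;look()"
```

```text
17.75 head [323.3 209.4  86. ] F [-0.3 -7.1 -0.2] tcp y -0.1844 x 0.0028
```

The pin has dropped: the head is at row 209.4 against 209.7 expected on the liner, and the force rose to 7 N. I back off, then go over the head to press.

Emit:
send_rows --steps '[[[0,0,0],[0.3,-2,0],255],[[0,0,0],[0.7,-4,0],255],[[0,0,0],[0.7,-4,3],255],[[0,0,0],[0,0,20],255],[[0,0,0],[0,0,25],255],[[0,0,0],[0,0,25],255],[[0,0,0],[0,0,5],255],[[0,0,0],[0,0,0],255]]'

```text
time_s: 18.42
tcp_pos: [0.5935, -0.1157, 0.0894]
tcp_rot: [-1.57, 0.003, -2.982]
force: [0.4, -0.4, 0.5]
grip_width: 0.009
```

Emit:
send_rows --steps '[[[0,0,0],[-3,15,0],255],[[0,0,0],[-5,28,0],255],[[0,0,0],[-5,28,0],255],[[0,0,0],[-5,28,0],255],[[0,0,0],[-5,28,0],255],[[0,0,0],[-5,28,0],255],[[0,0,0],[-4,22,0],255],[[0,0,0],[-2,12,0],255],[[0,0,0],[0,0,0],255],[[0,0,0],[0,0,0],255]]'

```text
time_s: 19.25
tcp_pos: [0.5577, 0.074, 0.0866]
tcp_rot: [-1.571, -0.001, -2.98]
force: [-1.1, -0.5, -0.2]
grip_width: 0.005
```

Run:
```python
from h import *
s=get_state();i,d=get_image("wrist");print({k:np.round(s[k],4).tolist() for k in("time_s","tcp_pos","tcp_rot","force")})
a=i.astype(int);m=(a[...,0]>70)&(a[...,1]<30)&(a[...,2]<30)
c=camera_info("wrist");M=np.array(c["mount"]);K=np.array(c["camera_matrix"]);R=Ro.from_euler("xyz",s["tcp_rot"]).as_matrix()
v,u=np.nonzero(m);z=d[v,u];P=(np.stack([u,v,u*0+1],-1)@np.linalg.inv(K).T*z[:,None])@M[:3,:3].T+M[:3,3];P=(P@R.T+s["tcp_pos"])[z>0]
print(len(P),P.min(0),P.max(0),np.median(P,0))
t=P[(P[:,2]>.074)];print(len(t),t.mean(0))
```

```text
{'time_s': 19.25, 'tcp_pos': [0.5577, 0.074, 0.0866], 'tcp_rot': [-1.5708, -0.0011, -2.9801], 'force': [-1.1303, -0.4833, -0.1875]}
577 [ 0.54211058 -0.08582503  0.03590892] [0.60296133 0.088656   0.08236823] [0.56754709 0.07087319 0.07948445]
325 [0.56309782 0.07818864 0.08043279]
```

The head top reads 81 mm, so the pin rests on the liner. I centre over it and descend.

Emit:
send_rows --steps '[[[0,0,0],[0.8,1.8,-10],255],[[0,0,0],[0,0,-10],255],[[0,0,0],[0,0,-8],255],[[0,0,0],[0,0,-5],255],[[0,0,0],[0,0,-2],255],[[0,0,0],[0,0,0],255]]'

```text
time_s: 19.8
tcp_pos: [0.5586, 0.0753, 0.0515]
tcp_rot: [-1.571, -0.001, -2.982]
force: [-0.4, -0.1, -0.1]
grip_width: 0.006
```

Emit:
send_rows --steps '[[[0,0,0],[0,0,-1],255],[[0,0,0],[0,0,-1],255],[[0,0,0],[0,0,-0.5],255],[[0,0,0],[0,0,0],255]]'

```text
time_s: 20.13
tcp_pos: [0.5592, 0.0756, 0.05]
tcp_rot: [-1.571, 0.0, -2.981]
force: [0.6, -0.4, 0.6]
grip_width: -0.0
```

Emit:
send_rows --steps '[[[0,0,0],[0,0,-0.7],255],[[0,0,0],[0,0,-0.7],255],[[0,0,0],[0,0,-0.6],255],[[0,0,0],[0,0,0],255]]'

```text
time_s: 20.47
tcp_pos: [0.559, 0.0756, 0.0478]
tcp_rot: [-1.571, -0.0, -2.981]
force: [-0.6, -0.0, -0.4]
grip_width: 0.006
```

Emit:
send_rows --steps '[[[0,0,0],[0,0,-0.5],255],[[0,0,0],[0,0,-0.5],255],[[0,0,0],[0,0,-0.5],255],[[0,0,0],[0,0,0],255]]'

```text
time_s: 20.8
tcp_pos: [0.559, 0.0756, 0.0462]
tcp_rot: [-1.571, -0.0, -2.981]
force: [0.0, 0.4, 0.3]
grip_width: 0.004
```

Emit:
send_rows --steps '[[[0,0,0],[0,0,-0.5],255],[[0,0,0],[0,0,-0.5],255],[[0,0,0],[0,0,0],255]]'

```text
time_s: 21.05
tcp_pos: [0.5593, 0.0756, 0.0457]
tcp_rot: [-1.571, 0.0, -2.981]
force: [-1.4, -0.0, 5.3]
grip_width: 0.003
```

Emit:
send_rows --steps '[[[0,0,0],[0,0,-0.5],255],[[0,0,0],[0,0,-0.5],255],[[0,0,0],[0,0,0],255]]'

```text
time_s: 21.3
tcp_pos: [0.5596, 0.0756, 0.045]
tcp_rot: [-1.571, 0.001, -2.981]
force: [-1.2, -0.3, 8.8]
grip_width: 0.007
```

Emit:
send_rows --steps '[[[0,0,0],[0,0,-0.5],255],[[0,0,0],[0,0,-0.5],255],[[0,0,0],[0,0,-0.5],255],[[0,0,0],[0,0,0],255]]'

```text
time_s: 21.63
tcp_pos: [0.5597, 0.0756, 0.0435]
tcp_rot: [-1.571, 0.001, -2.981]
force: [-1.4, -0.7, 8.4]
grip_width: 0.002
```

Emit:
send_rows --steps '[[[0,0,0],[0,0,-0.5],255],[[0,0,0],[0,0,-0.5],255],[[0,0,0],[0,0,-0.5],255],[[0,0,0],[0,0,0],255]]'

```text
time_s: 21.97
tcp_pos: [0.5596, 0.0756, 0.042]
tcp_rot: [-1.571, 0.001, -2.981]
force: [-0.9, 0.1, 9.3]
grip_width: 0.005
```

Emit:
send_rows --steps '[[[0,0,0],[0,0,-0.5],255],[[0,0,0],[0,0,-0.5],255],[[0,0,0],[0,0,-0.5],255],[[0,0,0],[0,0,0],255]]'

```text
time_s: 22.3
tcp_pos: [0.5596, 0.0757, 0.0405]
tcp_rot: [-1.571, 0.001, -2.981]
force: [-2.0, -0.4, 8.6]
grip_width: 0.005
```

Emit:
send_rows --steps '[[[0,0,0],[0,0,-0.5],255],[[0,0,0],[0,0,-0.5],255],[[0,0,0],[0,0,0],255]]'

```text
time_s: 22.55
tcp_pos: [0.5596, 0.0757, 0.0395]
tcp_rot: [-1.571, 0.001, -2.981]
force: [-1.6, 0.7, 9.0]
grip_width: 0.003
```

Emit:
send_rows --steps '[[[0,0,0],[0,0,-0.5],255],[[0,0,0],[0,0,0],255]]'

```text
time_s: 22.72
tcp_pos: [0.5596, 0.0756, 0.0389]
tcp_rot: [-1.571, 0.001, -2.981]
force: [-0.8, -0.3, 10.2]
grip_width: 0.004
```

Emit:
send_rows --steps '[[[0,0,0],[0,0,-0.5],255],[[0,0,0],[0,0,0],255]]'

```text
time_s: 22.88
tcp_pos: [0.5596, 0.0756, 0.0384]
tcp_rot: [-1.571, 0.001, -2.981]
force: [-2.0, 0.6, 7.9]
grip_width: 0.006
```

Emit:
send_rows --steps '[[[0,0,0],[0,0,-0.4],255],[[0,0,0],[0,0,0],255]]'

```text
time_s: 23.05
tcp_pos: [0.5596, 0.0757, 0.0381]
tcp_rot: [-1.571, 0.001, -2.981]
force: [-2.4, 0.8, 9.4]
grip_width: 0.007
```

Emit:
send_rows --steps '[[[0,0,0],[0,0,-0.4],255],[[0,0,0],[0,0,0],255]]'

```text
time_s: 23.22
tcp_pos: [0.5596, 0.0757, 0.038]
tcp_rot: [-1.571, 0.001, -2.981]
force: [-3.5, 0.8, 15.0]
grip_width: 0.008
```

```bash
python3 -c "
from h import *
s=get_state();print(s['force'],s['tcp_pos'])"
```

```text
[-3.48831537  0.83277847 15.04900946] [0.55964309 0.0756882  0.03802372]
```

Home stop: 7.9 mm of travel, and the force jumped from 9 to 15 N. I retreat and verify.

Emit:
send_rows --steps '[[[0,0,0],[0,0,5],255],[[0,0,0],[0,0,20],255],[[0,0,0],[0,0,30],255],[[0,0,0],[-5,30,20],255],[[0,0,0],[-5,35,0],255],[[0,0,0],[-5,35,0],255],[[0,0,0],[-5,20,0],255],[[0,0,0],[0,0,0],255],[[0,0,0],[0,0,0],255]]'

```text
time_s: 23.97
tcp_pos: [0.5387, 0.1964, 0.1121]
tcp_rot: [-1.571, 0.0, -2.979]
force: [-0.6, -0.5, -0.0]
grip_width: 0.008
```

Run:
```python
from h import *
s=get_state();i,d=get_image("wrist");t,e=get_image("top");print({k:np.round(s[k],4).tolist() for k in("time_s","tcp_pos","tcp_rot","force")})
a=i.astype(int);m=(a[...,0]>80)&(a[...,1]<40)&(a[...,2]<40)
c=camera_info("wrist");M=np.array(c["mount"]);K=np.array(c["camera_matrix"]);R=Ro.from_euler("xyz",s["tcp_rot"]).as_matrix()
v,u=np.nonzero(m&(d>0));z=d[v,u];P=(np.stack([u,v,u*0+1],-1)@np.linalg.inv(K).T*z[:,None])@M[:3,:3].T+M[:3,3];P=P@R.T+s["tcp_pos"]
P=P[np.linalg.norm(P[:,:2]-[.558,.076],axis=1)<.03]
print(len(P),P.min(0),P.max(0));k=P[P[:,2]>np.percentile(P[:,2],95)-.004];print("head top",len(k),k.mean(0))
q=(u.mean(),v.mean());print(q)
o=np.load("pics/top0.npz")["i"]
for n,(x,y) in dict(tin=(434,247),weight=(191,147),knife=(452,172)).items():print(n,np.abs(t[y-25:y+25,x-20:x+20].astype(int)-o[y-25:y+25,x-20:x+20]).mean())
x,y=int(np.clip(q[0],100,540)),int(np.clip(q[1],75,325))
cv2.imwrite("pics/w9.png",np.clip(1.8*cv2.resize(i[y-75:y+75,x-100:x+100],(800,600))[:,:,::-1],0,255).astype(np.uint8))
```

```text
{'time_s': 23.9667, 'tcp_pos': [0.5387, 0.1964, 0.1121], 'tcp_rot': [-1.5707, 0.0, -2.9793], 'force': [-0.6454, -0.5153, -0.0156]}
476 [0.54748811 0.06578315 0.06837724] [0.5696146  0.08840109 0.07515709]
head top 472 [0.55852955 0.07778152 0.07305167]
(np.float64(476.0125223613596), np.float64(208.36314847942754))
tin 10.371333333333334
weight 9.021
knife 9.818333333333333
```

View pics/w9.png

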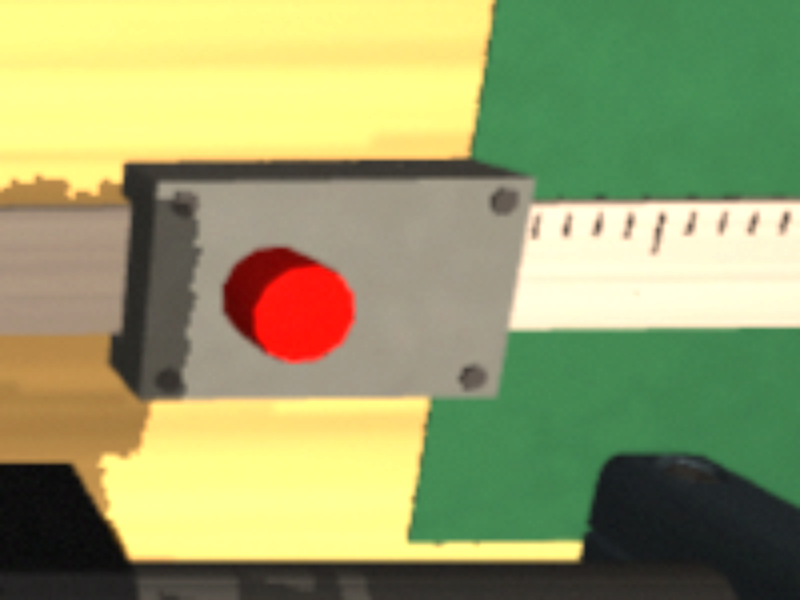

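The head sits flat on the bridge, with its top at 73.05 mm against 73 for home. It is centred within about 2 mm of the hole estimate.

```bash
python3 -c "
from cell import *
print(finish_job())"
```

```text
the job is handed in; nothing more can be done
None
```

The straightedge is mounted, and I handed the job in at about 24 s of robot time; `finish_job()` gives no verdict. I moved the pin from its stand to the bridge hole and pushed the orange block until the pin dropped. Then I pressed the head home with the shut fingers.

**Forces:**
- **Sliding:** steady drag was about 3 N. It rose to 7 N when the pin stopped the straightedge, so about 4 N of that was on the pin.
- **Pressing home:** 8 to 10 N through the liner, then 15 N at the stop after 7.9 mm of travel.

**Last checks:** the head top measured 73.05 mm above the table, where 73 mm is fully home. Its centre was within about 2 mm of my estimate of the hole, and nothing was held.

**What disagreed or went wrong:**
- **Finger tips:** they end about 35 mm behind the reported TCP, not at it as the description says. The first grasp therefore shut above the head without touching anything. I found this in the wrist depth image and made all later moves with the corrected offset.
- **Bystanders:** my before-and-after image check was inconclusive, because all three patches differed by the same small amount, which looks like noise or lighting. No unexpected contact force showed at any point and the path stayed clear of the tin, weight and knife.

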